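# True a case panel with an engineer's square

### The job

The front panel of the half-built instrument case still leans in over its base plate. Take the engineer's square off its blue pad, lower it gently with its stock flat on the base plate in front of the bare left half of the panel and, keeping it lightly pressed down, slide it straight in until stock and blade sit flush on plate and panel without a gap, pressing it home with about 10 N, and hold it so for a second; only the square may touch the panel. Then draw it away without disturbing the trued panel, stand the square softly back in the middle of its pad and let go, leaving the other things alone.

Things in the scene. Friction and masses are not known exactly. Their poses are not given: they have to be found in the camera images.
- square_grip (a point): Where to grip the engineer's square, across its 18 mm thick stock: half-way up (14 mm above the underside), 75 mm behind the square's front edge, 45 mm ahead of the stock's rear end. x points forward to the blade, y across the thickness, z up.
- square: Engineer's square, a steel L standing upright, 0.34 to 0.55 kg. Stock: dark bar 120 (x) by 18 (y) by 28 mm (z). Blade: bright strip 4 mm thick, 16 mm wide in x, rising from the front (+x) end to 130 mm above the underside, its front edge flush with the stock's front end. Origin: centre of the stock's underside, 60 mm behind the front edge; x forward, z up.
- corner (a point): On the case's base plate top, in the plane of the panel's inner face when square, mid bare half: where the foot of the square's front edge belongs. x towards the panel (its normal), y left along it, z up. Plate clear 45 mm to the left, 65 mm to the right and 135 mm back (-x); farther right a relay 30 mm high by the panel; the panel's controls begin 40 mm to the right.
- chassis: Half-built instrument case, held fast to the bench: bright base plate 160 (x) by 150 (y) mm on rubber feet, top 14 mm above the bench, a steel bracket 67 mm high at each end of the panel; the feet give 0.04 mm/N. Origin on the bench under the plate's centre; the corner point is at (55, 26, 14) mm, same axes.
- panel (a joint): Lean of the panel, rad: 0 square to the base plate, positive leans in over it; -0.15 to 0.25. Stiff (0.3 N m friction, about 3 N at the top of the blade); stays where left. With the stock flat on the plate the blade's top meets the leaning panel first and pushes it upright; when it is square the stock's front end meets the panel's foot, which does not give, and the force rises.
- panel_top (a point): The case's front panel, white sheet 146 mm wide, display and two controls on its right half, left half bare: point at the top edge of its inner face, 139 mm straight above the corner point when the panel is square. It turns on two pivot screws at its ends, 12 mm above the plate and 8 mm behind (+x of) the inner face. Axes as the corner point's, turning with the panel.
- pad_spot (a point): On top of the square's blue felt pad, 15 mm behind (-x) the pad's centre: straight below the square's grip point when the square stands mid-pad. x along the pad, in the sense of the square's x at the start, z up.
- pad: The pad, 150 (x) by 62 (y) by 4 mm, soft, fixed on the bench; origin under its centre.
- hex_key: Bystander: L-shaped hex key 29x83 mm lying on the bench.
- flux_bottle: Bystander: small bottle with a black cap, 30 mm across, 68 mm high.
- battery_9v: Bystander: 9 V block battery standing, 18x27x48 mm.
- spare_knob: Bystander: black control knob, 22 mm across, 19 mm high.
- banana_black: Bystander: black banana plug, 10x40x10 mm, lying.

How it is judged:
On the way:
1. square pressed flush at the bare half: on the plate (over 3 N) and the panel (over 6 N), upright to 0.7 deg, straight on to 6 deg, panel square to 0.7 deg, for 0.5 s (contact force between square and panel above 6 N and contact force between square and chassis above 3 N and angle between the z axis of square_grip and the z axis of corner, either way round below 0.012 rad and angle between the x axis of square_grip and the x axis of corner, either way round below 0.1 rad and y of square_grip in the frame of corner between -0.03 and 0.03 m and value of joint panel between -0.012 and 0.012 rad), for 0.5 s.
At the end, for the whole second after the job is handed in: the panel is square to the base plate within 0.7 deg (0.012 rad), and the square stands upright and still on its pad, its grip point within 22 mm of the pad's spot, released (value of joint panel between -0.012 and 0.012 rad and horizontal distance between square_grip and pad_spot below 0.022 m and z of square_grip in the frame of pad_spot between 0.011 and 0.018 m and angle between square_grip's own z axis and vertical below 0.04 rad and linear speed of square below 0.01 m/s); the robot touches nothing.
It fails at once if the square pressed on the panel or on the base plate with more than 25 N (contact force between square and panel above 25 N or contact force between square and chassis above 25 N).
It fails at once if the square dropped or pressed on its pad with more than 40 N (contact force between square and pad above 40 N).
It fails at once if the panel pushed more than 1.4 deg past square (value of joint panel below -0.025 rad).
It fails at once if gripper or arm pushing on the panel (over 1 N) (contact force between any of the fingers, the arm and panel above 1 N).
It fails at once if a bystander moved by more than 20 mm (distance of any of hex_key, flux_bottle, battery_9v, spare_knob, banana_black from where it was at the start of the episode above 0.02 m).
It also fails if it takes over 70 s, if anything falls off the work surface, if the arm or the gripper's body presses on something with over 40 N, if the wrist force passes 120 N, or if a joint passes its speed limit or range.

### The arm

A 6-joint arm with a two-finger parallel gripper is mounted at the origin on a cart in front of the work surface, level with it; the furniture and walls round the work are solid. World frame = base frame: x ahead of the robot, y to its left, z up, the work surface at z = 0. Lengths are in m, angles in rad, forces in N, time in s.
With the tool pointing down it reaches from about 0.325 to 0.775 m from the base axis. Payload 5.5 kg.
Tool frame: the origin (TCP) lies between the finger pads; the fingertips stand 8 mm ahead of it and the grasp point (between the pads) lies 11 mm behind it (tcp_to_tips is the distance from the TCP to the fingertips, in m); z points along the fingers, y is the line along which they close (so a half turn about z gives the same grasp; the last joint's range is limited). The gripper opens to 88 mm and grips with 3 to 60 N. Pads are 20 mm wide; open, the fingers measure 115 mm over their backs; the gripper's body (75 mm by 178 mm) begins 61 mm behind the grasp point.
Start: joints at [-1.351, 0.091, 1.231, -0, 1.82, -0.057], TCP at [0.164, -0.577, 0.231] pointing down, gripper open.
Joint ranges: [-2.87, 2.87], [-0.86, 2.18], [0.17, 2.46], [-1.51, 4.65], [0.06, 2.69], [-2.65, 2.65]. Speed limits (rad/s): [2.57, 2.57, 3.01, 3.14, 3.14, 3.14].

### API

Orientations are given as a unit quaternion [w, x, y, z].
In Python, from bench import * gives the robot as it stands. Calls block until the motion is done:
- move_to(position, orientation): joint-space move of the TCP to a pose.
- move_l(position, speed=0.15, orientation=None): straight line of the TCP; orientation=None keeps the orientation; speed is the mean speed in m/s.
- movej(angles): joint-space move.
- gripper_open() and close(): open the fingers fully, or close them until they stop; the grip force is fixed at half the most.
- hold(seconds).
- inverse_kinematics(position, orientation): joint angles nearest the present ones, or None.
- state(): the state.
- get_image(name): name is "scene" or "top" or "wrist"; returns a dict with "frame" (384x512x3 uint8, blue, green, red), "depth" (384x512 float32, m along the optical axis (not along the pixel's ray), 0 where there is no reading), "camera_matrix" (3x3 intrinsics, pixels), "k1" (the pictures are not rectified: a ray, as slopes to the right and down, at radius r is drawn at 1 + k1 r^2 times it, then the intrinsics apply), "view" (4x4, takes a point from world to camera coordinates). Camera axes: x right, y up, looking along -z (the intrinsics and any distortion apply to the point x, -y, -z); pixel columns grow to the right and rows downward; lengths in m; the calibration is good to about 2 mm. A picture is of the moment at which its call begins.
A pose or a line that the arm cannot do raises IKError and nothing moves.
- job_done(): hands the job in; it is judged then, once.
The state is a dict: "time": time; "joint_pos": joint angles; "dq": joint speeds; "joint_torque": joint torques, N m; "ee_pos": TCP position; "ee_rot": TCP orientation; "ft_force": force on the tool from outside, world axes, zero at the start; "moment": the same for the moment, N m; "finger_gap": finger opening in m; "finger_force": force on a finger pad.
Only numpy, scipy, OpenCV 4.12 (cv2) and the standard library are available. Lean on these libraries where they do the work, as an engineer would, in place of code of your own. Each camera call takes 0.05 s, during which the arm holds its last target. There are 200 camera calls.

## Working session

There is one attempt and no reset: what is moved stays moved. The work goes in short steps, each a Python script; the robot and the scene stay as the last script left them, time stands still between calls to the robot, and variables do not carry over. Pictures are saved under pics/ and viewed, at most 10 in all, crops included, and the job is handed in when it is done.

```bash
mkdir -p pics
cat > h.py <<'E'
from bench import *
import numpy as np, cv2
def snap(n,f):
    im=get_image(n); np.savez('pics/'+f+'.npz',**{k:np.array(v) for k,v in im.items()}); cv2.imwrite('pics/'+f+'.png',im['frame']); return im
def load(f): return np.load('pics/'+f+'.npz')
def ray(im,u,v):
    K=im['camera_matrix']; k1=float(im['k1'])
    d=np.array([(u-K[0,2])/K[0,0],(v-K[1,2])/K[1,1]]); s=d.copy()
    for _ in range(20): s=d/(1+k1*(s@s))
    V=np.linalg.inv(im['view']); return V[:3,3], V[:3,:3]@np.array([s[0],-s[1],-1.])
def atz(im,u,v,z):
    o,d=ray(im,u,v); return o+d*(z-o[2])/d[2]
def bydepth(im,u,v):
    o,d=ray(im,u,v); return o+d*float(im['depth'][int(round(v)),int(round(u))])
E
python3 - <<'E'
from h import *
a=snap('top','top0');b=snap('scene','sc0')
cv2.imwrite('pics/both.png',np.vstack([cv2.resize(a['frame'],None,fx=1,fy=1)]))
print(state(), a['view'], a['camera_matrix'],a['k1'])
E
```

```text
{'time': 0.1, 'joint_pos': array([-1.35069963e+00,  9.17834288e-02,  1.23175761e+00, -7.35254163e-06,
        1.81977660e+00, -5.67073549e-02]), 'dq': array([-0.00061986, -0.00051812, -0.00291744,  0.00164204,  0.00075115,
       -0.00099485]), 'joint_torque': array([ 2.45392373e-03, -4.47857058e+01, -4.07570851e+01,  6.98835868e-02,
        2.83807068e-02, -1.07866356e-04]), 'ee_pos': array([ 0.16390811, -0.57692462,  0.22962445]), 'ee_rot': array([-8.59323689e-04,  9.90437474e-01,  1.37959652e-01, -7.39343763e-05]), 'ft_force': array([ 0.44529964, -0.03838316,  0.64635917]), 'moment': array([ 0.05060514, -0.00776422, -0.01604318]), 'finger_force': 0.0, 'finger_gap': 0.08808942783453604} [[-0.00204944 -0.99948422  0.03204835 -0.11153084]
 [ 0.98447225  0.00360883  0.17550318 -0.55460304]
 [-0.17552832  0.0319104   0.98395708 -1.0507184 ]
 [ 0.          0.          0.          1.        ]] [[382.6294876    0.         255.10092611]
 [  0.         382.6294876  191.17858548]
 [  0.           0.           1.        ]] -0.06189762936923369
```

View pics/top0.png

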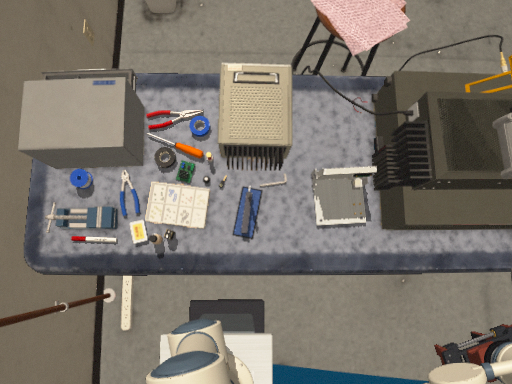

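View pics/sc0.png

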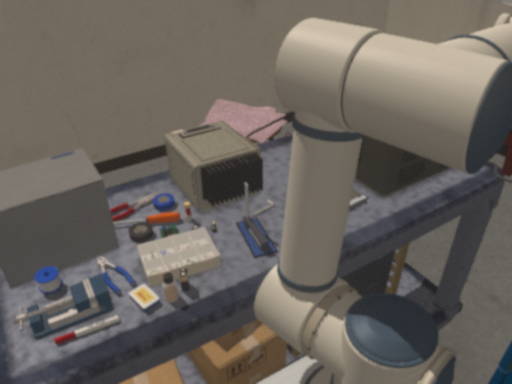

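The pad with the square is at about (248,212) in the top view. The chassis is at about (341,196), with a white strip along its lower edge. I'll enlarge both.

Run:
```python
from h import *
a=cv2.imread('pics/top0.png')
c=a[160:245,225:385]; cv2.imwrite('pics/c1.png',cv2.resize(c,None,fx=5,fy=5,interpolation=cv2.INTER_CUBIC))
im=load('top0')
for p in [(248,212),(341,196),(315,170),(365,170),(320,222),(367,220)]: print(p,atz(im,*p,0.01).round(3),bydepth(im,*p).round(3))
```

```text
(248, 212) [ 0.499 -0.091  0.01 ] [ 0.497 -0.091  0.032]
(341, 196) [ 0.548 -0.371  0.01 ] [ 0.548 -0.371  0.012]
(315, 170) [ 0.628 -0.295  0.01 ] [ 0.611 -0.281  0.081]
(365, 170) [ 0.629 -0.449  0.01 ] [ 0.594 -0.401  0.156]
(320, 222) [ 0.47  -0.305  0.01 ] [ 0.469 -0.304  0.014]
(367, 220) [ 0.476 -0.447  0.01 ] [ 0.476 -0.45   0.002]
```

View pics/c1.png

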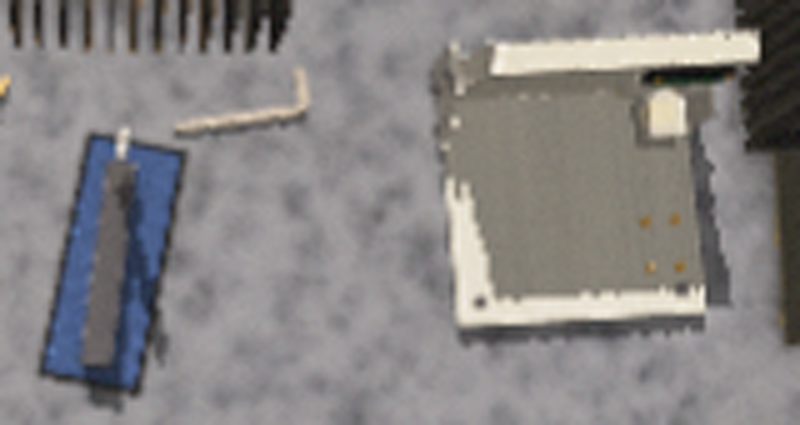

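The crop shows the pad at (40–185, 135–390) with the square's blade forward at (123,140). The panel is on the far side at (495–760, 55), with the relay at (665,112), so both point roughly along world +x. Next I'll take close wrist views of each.

Run:
```python
from h import *
im=load('top0')
c=lambda u,v,z: atz(im,225+u/5,160+v/5,z)
for n,u,v,z in [('stock rear',98,365,.03),('stock front',120,165,.03),('pad',90,135,.004),('pad',185,152,.004),('pad',137,390,.004),('pad',42,372,.004),('plate bl',460,325,.014),('plate br',705,318,.014),('ptop l',492,74,.15),('ptop r',760,62,.15),('key',300,70,0)]: print(n,c(u,v,z).round(4))
def q(y): return [0,np.cos(y/2),np.sin(y/2),0]
move_to([.44,-.095,.30],q(-.1)); w=snap('wrist','w1'); print(state()['time'],state()['joint_pos'])
move_to([.47,-.34,.32],q(0)); w2=snap('wrist','w2'); print(state()['time'],state()['joint_pos'])
cv2.imwrite('pics/w12.png',np.vstack([w['frame'],w2['frame']])[:, :])
cv2.imwrite('pics/w12.png',cv2.resize(np.hstack([w['frame'],w2['frame']]),(800,300)))
```

```text
stock rear [ 0.436  -0.0813  0.03  ]
stock front [ 0.5529 -0.0939  0.03  ]
pad [ 0.5757 -0.0762  0.004 ]
pad [ 0.5655 -0.1334  0.004 ]
pad [ 0.4231 -0.1044  0.004 ]
pad [ 0.4337 -0.0485  0.004 ]
plate bl [ 0.4605 -0.2949  0.014 ]
plate br [ 0.4644 -0.4424  0.014 ]
ptop l [ 0.5819 -0.2895  0.15  ]
ptop r [ 0.5894 -0.4354  0.15  ]
key [ 0.6173 -0.204   0.    ]
2.1667 [-2.89485135e-01 -2.81620780e-01  1.45649316e+00 -1.41015031e-04
  1.96712922e+00  1.38226756e+00]
3.1917 [-6.83318617e-01  7.36888208e-02  1.08835444e+00  5.25637919e-04
  1.97903317e+00  8.86520558e-01]
```

View pics/w12.png

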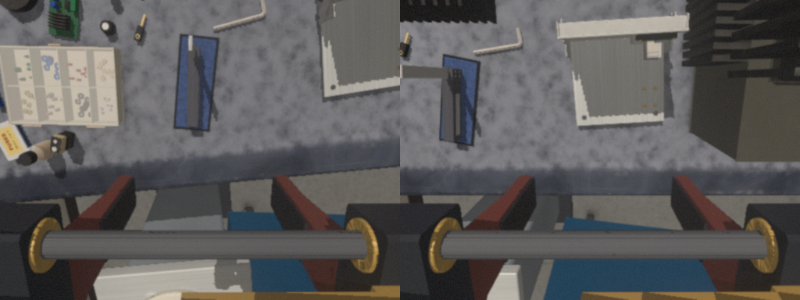

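The wrist view shows the pad and square at about (195,85) in the left image and the chassis at about (620,75) in the right one. I'll enlarge both areas.

Run:
```python
from h import *
w=load('w1');w2=load('w2')
a=cv2.resize(w['frame'][35:175,205:295],None,fx=4.2,fy=4.2,interpolation=cv2.INTER_CUBIC)
b=cv2.resize(w2['frame'][10:175,190:380],None,fx=2.2,fy=2.2,interpolation=cv2.INTER_CUBIC)
H=588; c=np.zeros((H,800,3),np.uint8); c[:a.shape[0],:a.shape[1]]=a; c[:b.shape[0],380:380+b.shape[1]]=b[:, :420]
cv2.imwrite('pics/c2.png',c)
for n in (w,w2): print(np.linalg.inv(n['view'])[:3].round(3))
im=load('top0')
# tall things near chassis: height map
for z in range(130,240,10): print(z,[ '%.2f,%.2f,%.2f'%tuple(bydepth(im,u,z)) for u in (360,372,380,390,400)])
```

```text
[[-0.1    0.961  0.257  0.51 ]
 [-0.995 -0.096 -0.027 -0.103]
 [-0.001 -0.259  0.966  0.454]]
[[ 0.001  0.966  0.258  0.541]
 [-1.     0.002 -0.001 -0.34 ]
 [-0.002 -0.258  0.966  0.474]]
130 ['0.76,-0.44,-0.00', '0.76,-0.48,0.00', '0.75,-0.49,0.04', '0.72,-0.49,0.13', '0.67,-0.46,0.25']
140 ['0.73,-0.44,0.00', '0.73,-0.48,-0.00', '0.71,-0.48,0.07', '0.69,-0.49,0.12', '0.64,-0.45,0.27']
150 ['0.70,-0.44,-0.00', '0.70,-0.48,-0.00', '0.66,-0.45,0.14', '0.64,-0.46,0.18', '0.62,-0.46,0.25']
160 ['0.66,-0.44,0.00', '0.64,-0.45,0.07', '0.63,-0.45,0.13', '0.62,-0.46,0.17', '0.60,-0.45,0.26']
170 ['0.59,-0.39,0.15', '0.60,-0.42,0.15', '0.60,-0.46,0.12', '0.59,-0.47,0.17', '0.57,-0.46,0.25']
180 ['0.59,-0.42,0.04', '0.60,-0.47,0.00', '0.57,-0.45,0.12', '0.56,-0.46,0.18', '0.56,-0.48,0.18']
190 ['0.57,-0.43,0.01', '0.57,-0.47,0.00', '0.56,-0.47,0.08', '0.55,-0.49,0.09', '0.54,-0.49,0.16']
200 ['0.54,-0.43,0.01', '0.54,-0.47,0.00', '0.54,-0.49,0.01', '0.52,-0.49,0.08', '0.51,-0.49,0.16']
210 ['0.51,-0.43,0.01', '0.51,-0.47,0.00', '0.51,-0.49,-0.00', '0.50,-0.49,0.08', '0.49,-0.49,0.15']
220 ['0.48,-0.43,0.01', '0.48,-0.46,0.00', '0.48,-0.49,-0.00', '0.47,-0.49,0.08', '0.46,-0.49,0.15']
230 ['0.45,-0.43,-0.00', '0.45,-0.46,-0.00', '0.45,-0.49,-0.00', '0.45,-0.52,-0.00', '0.45,-0.55,-0.00']
```

View pics/c2.png

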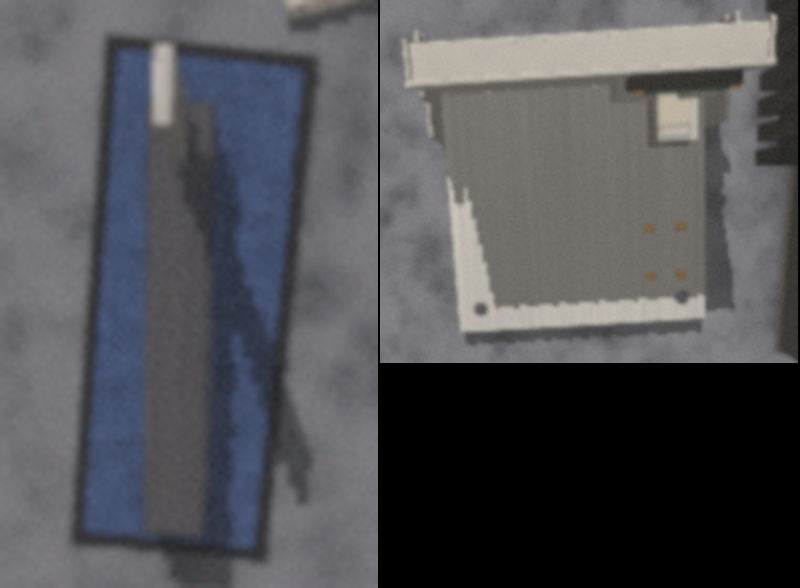

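Run:
```python
from h import *
w=load('w1');w2=load('w2')
f=lambda x,y,z: atz(w,205+x/4.2,35+y/4.2,z)
g=lambda x,y,z: atz(w2,190+(x-380)/2.2,10+y/2.2,z)
rl,rr,fr,fl=[f(*p,.032) for p in [(145,531),(204,531),(213,103),(150,125)]]
print('stock',rl,rr,fr,fl,np.linalg.norm(rr-rl),np.linalg.norm(fr-rr))
d=fr-rr; ys=np.arctan2(d[1],d[0]); e=np.array([np.cos(ys),np.sin(ys),0]); print('yaw sq',ys)
print('grip (from rear, front)',(rl+rr)/2+.045*e, fr-.075*e+.009*np.array([-e[1],e[0],0]))
P=np.array([f(*p,.004) for p in [(111,41),(314,62),(262,552),(78,539)]]); c=P.mean(0)
d=(P[0]+P[1]-P[2]-P[3]); print('pad',P.round(4).tolist(),c,'yaw',np.arctan2(d[1],d[0]),np.linalg.norm(d)/2)
print('pad yaw side', [np.arctan2(*(a-b)[[1,0]]) for a,b in((P[0],P[3]),(P[1],P[2]))], 'spot',c-.015*d/np.linalg.norm(d))
A,B=g(460,331,.014),g(705,318,.014); d=A-B; yc=np.arctan2(-d[0],d[1]); e=np.array([np.cos(yc),np.sin(yc),0]);n=np.array([-e[1],e[0],0])
m=(A+B)/2; C=m+.135*e+.026*n
print('plate',A,B,np.linalg.norm(d),'yaw',yc,'corner',C)
L,R=g(410,88,.15),g(775,66,.15); print('ptop',L,R,np.linalg.norm(L-R),'yaw',np.arctan2(-(L-R)[0],(L-R)[1]),'in corner', (L-C)@e,(L-C)@n,(R-C)@e,(R-C)@n)
for v in(20,28,36,44): 
  for u in (215,250): print(bydepth(w2,u,v).round(4),end=' ')
print(bydepth(w2,250,100),bydepth(w2,270,120), bydepth(w,240,100))
```

```text
stock [ 0.44042902 -0.07026195  0.032     ] [ 0.43870685 -0.08750265  0.032     ] [ 0.55586407 -0.10225534  0.032     ] [ 0.55195361 -0.08450713  0.032     ] 0.017326503237017864 0.11808241647260205
yaw sq -0.12526283241729086
grip (from rear, front) [ 0.48421535 -0.0845044   0.032     ] [ 0.48257613 -0.08395569  0.032     ]
pad [[0.5785, -0.0747, 0.004], [0.5671, -0.1324, 0.004], [0.4255, -0.1039, 0.004], [0.4354, -0.0469, 0.004]] [ 0.50161896 -0.08946551  0.004     ] yaw -0.19516808031358077 0.1451139266964571
pad yaw side [np.float64(-0.19185510218984816), np.float64(-0.19851431860359942)] spot [ 0.48690374 -0.08655654  0.004     ]
plate [ 0.46288373 -0.29393935  0.014     ] [ 0.47110496 -0.44319304  0.014     ] 0.14947994721383645 yaw 0.05502662965843831 corner [ 0.60036004 -0.3351807   0.014     ]
ptop [ 0.58349925 -0.28991001  0.15      ] [ 0.59181505 -0.43446423  0.15      ] 0.1447932133634903 yaw 0.05746387108434857 in corner -0.014345431156201802 0.046129496466020256 -0.013992535487777166 -0.09866328685128613
[ 6.386e-01 -2.824e-01 -6.000e-04] [ 6.384e-01 -3.264e-01  6.000e-04] [ 6.292e-01 -2.822e-01  3.000e-04] [ 0.6003 -0.3307  0.1548] [ 0.5943 -0.3006  0.1534] [ 0.5943 -0.3307  0.1534] [ 0.588  -0.3003  0.1524] [ 0.5879 -0.3306  0.1534] [ 0.54146905 -0.32622309  0.01436537] [ 0.51625145 -0.35216964  0.01348431] [ 0.51312265 -0.07908241  0.02966175]
```

The measurements agree: the grip is at (0.483, -0.084) with yaw -0.125. The corner is at (0.600, -0.335) with yaw 0.055, and the panel leans in about 0.1 rad. Next I'll grasp the square and lift it.

```bash
cat >> h.py <<'E'
def q(y): return [0,np.cos(y/2),np.sin(y/2),0]
YC=.055; CE=np.array([np.cos(YC),np.sin(YC),0]); CN=np.array([-CE[1],CE[0],0]); C=np.array([.6004,-.3352,.014])
def ft(n=4):
    r=[]
    for _ in range(n): hold(.02); r.append(np.r_[state()['ft_force'],state()['moment']])
    return np.mean(r,0)
def st(): s=state(); return ('t',round(float(s['time']),2),'p',s['ee_pos'].round(4),'gap',round(float(s['finger_gap']),4),'ff',round(float(s['finger_force']),1))
E
python3 - <<'E'
from h import *
Y=-.125; p=np.array([.4835,-.0842,0])
move_to(p+[0,0,.20],q(Y)); move_l(p+[0,0,.06],.2); move_l(p+[0,0,.016],.06)
print(st(),ft()); close(); print(st(),ft())
move_l(p+[0,0,.019],.02); hold(.2); print(st(),ft()); move_l(p+[0,0,.10],.12); hold(.3)
print(st(),ft(),state()['ee_rot'])
snap('wrist','w3')
E
```

```text
('t', 6.02, 'p', array([ 0.4837, -0.0843,  0.0163]), 'gap', 0.0881, 'ff', 0.0) [ 0.15403464  0.23801703  0.06756107  0.02958878 -0.00278614 -0.01914375]
('t', 7.16, 'p', array([ 0.4835, -0.0841,  0.016 ]), 'gap', 0.0181, 'ff', 30.0) [-0.12793731  0.44750142 -0.01250262  0.11062868  0.0010219   0.04189184]
('t', 7.72, 'p', array([ 0.4832, -0.0842,  0.0186]), 'gap', 0.0176, 'ff', 30.0) [ 0.03404388  0.36346743 -4.45109483  0.05192766  0.08273499  0.04372841]
('t', 8.92, 'p', array([ 0.4832, -0.0841,  0.0993]), 'gap', 0.0176, 'ff', 30.0) [ 4.12681141e-01 -3.44643273e-03 -4.14049571e+00  6.27403938e-02
  8.39112476e-02 -1.26595909e-02] [-8.32134715e-05  9.98047567e-01 -6.24572316e-02 -3.77227039e-04]
```

Run:
```python
from h import *
g=C-.105*CE
move_to([g[0],g[1],.13],q(YC)); hold(.3); f0=ft(10); print(st(),f0)
np.save('f0.npy',f0)
move_l([g[0],g[1],.034],.08); snap('wrist','w4')
im=snap('scene','sc4')
z=.031
move_l([g[0],g[1],z],.02); hold(.1)
while z>.022:
    f=ft(4)-f0; print(round(z,4),state()['ee_pos'][2].round(4),f.round(2))
    if f[2]>3: break
    z-=.0005; move_l([g[0],g[1],z],.01)
print(st())
w=load('w4')['frame'];cv2.imwrite('pics/w4c.png',cv2.resize(w[:300],(750,440)))
```

```text
('t', 10.52, 'p', array([ 0.4957, -0.3405,  0.1301]), 'gap', 0.0178, 'ff', 30.0) [ 0.33832695 -0.2905466  -3.9394063   0.02051505  0.06534552  0.0166353 ]
0.031 0.031 [-0.    0.35 -0.21 -0.01 -0.01 -0.  ]
0.0305 0.0305 [ 0.08  0.56 -0.21  0.01  0.01 -0.01]
0.03 0.03 [-0.31 -0.02 -0.37 -0.03  0.03 -0.01]
0.0295 0.0295 [-0.27  0.24 -0.36 -0.02  0.   -0.03]
0.029 0.029 [-0.12  0.25 -0.67 -0.03  0.04 -0.  ]
0.0285 0.0285 [-0.26 -0.09 -0.09 -0.03  0.04 -0.  ]
0.028 0.028 [-0.28  0.5  -0.24  0.02  0.01 -0.02]
0.0275 0.0275 [ 0.05 -0.08 -0.12  0.    0.06 -0.01]
0.027 0.027 [-0.18  0.24  0.22 -0.02  0.03 -0.  ]
0.0265 0.0265 [-0.16  0.39 -0.71  0.01  0.   -0.03]
0.026 0.0261 [-0.65  0.38  0.65 -0.03  0.   -0.01]
0.0255 0.026 [-1.84  1.34  4.03  0.18  0.21  0.  ]
('t', 15.92, 'p', array([ 0.4957, -0.3411,  0.026 ]), 'gap', 0.0179, 'ff', 30.0)
```

View pics/w4c.png

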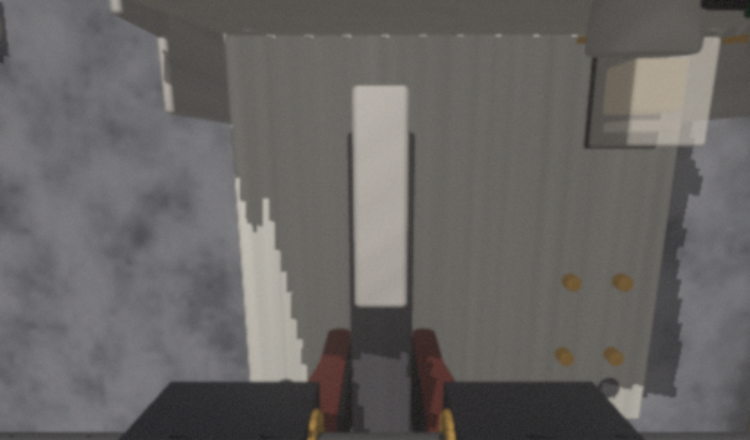

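The view shows the square straight and centred in front of the bare half, parallel to the panel's foot line (row 37), and touching the plate at about 4 N. Next I'll slide it in under force control.

Run:
```python
from h import *
f0=np.load('f0.npy'); g=C-.105*CE; z=.0253; s=0
def go(v):
    p=g+s*CE; move_l([p[0],p[1],z],v); f=ft(3)-f0
    print(round(s*1e3,2),round(z*1e3,2),'act',round(float((state()['ee_pos']-g)@CE)*1e3,2),state()['ee_pos'][2].round(4),'push',(-f[:3]@CE).round(2),'fn',(f[:3]@CN).round(2),'fz',f[2].round(2),'M',f[3:].round(2)); return -f[:3]@CE,f[2]
go(.01); s=.010; fx,fz=go(.03)
while s<.036:
    z-=np.clip((6.5-fz)*.00007,-.0003,.0003)
    ds=.001 if (s<.024 and fx<8) else .0004
    if fx>8: ds=.0003
    s+=ds; fx,fz=go(.02)
    if fx>11.5 or fz>15: break
print(st()); np.save('sz.npy',[s,z])
```

```text
0.0 25.3 act 0.17 0.0259 push 2.22 fn 2.02 fz 7.24 M [ 0.34  0.33 -0.  ]
10.0 25.3 act 10.28 0.0258 push 2.86 fn -1.52 fz 8.7 M [-0.27  0.43 -0.03]
11.0 25.45 act 10.83 0.0258 push 4.4 fn -1.61 fz 8.99 M [-0.24  0.58 -0.02]
12.0 25.63 act 11.69 0.0258 push 5.01 fn -0.81 fz 8.76 M [-0.25  0.65 -0.05]
13.0 25.79 act 12.73 0.0258 push 5.27 fn -0.96 fz 8.95 M [-0.24  0.71 -0.06]
14.0 25.96 act 13.88 0.0259 push 4.32 fn -0.26 fz 7.78 M [-0.22  0.6  -0.04]
15.0 26.05 act 15.06 0.0259 push 3.68 fn 0.3 fz 7.7 M [-0.13  0.56 -0.03]
16.0 26.13 act 16.12 0.0259 push 3.52 fn -0.11 fz 6.52 M [-0.06  0.45 -0.05]
17.0 26.13 act 17.08 0.0259 push 2.61 fn 0.77 fz 6.47 M [ 0.01  0.42 -0.07]
18.0 26.13 act 17.62 0.0259 push 5.6 fn 1.34 fz 6.21 M [0.04 0.66 0.  ]
19.0 26.11 act 18.44 0.0259 push 6.15 fn 1.27 fz 6.83 M [ 0.03  0.77 -0.01]
20.0 26.13 act 19.46 0.0259 push 6.06 fn 0.5 fz 6.71 M [-0.01  0.76  0.03]
21.0 26.15 act 20.46 0.026 push 5.66 fn 0.99 fz 6.99 M [-0.04  0.77 -0.01]
22.0 26.18 act 21.49 0.026 push 5.76 fn 0.47 fz 5.99 M [-0.03  0.72 -0.02]
23.0 26.15 act 22.47 0.026 push 5.71 fn 0.44 
[... 1044 characters left out ...]
 6.48 M [-0.03  0.73 -0.01]
29.6 26.19 act 29.04 0.026 push 5.6 fn 0.08 fz 6.56 M [-0.07  0.77 -0.04]
30.0 26.2 act 29.47 0.026 push 5.84 fn 0.81 fz 6.19 M [-0.04  0.72 -0.04]
30.4 26.18 act 29.69 0.026 push 6.36 fn 0.46 fz 6.86 M [-0.02  0.8   0.01]
30.8 26.2 act 29.77 0.026 push 8.22 fn 0.72 fz 7.67 M [-0.01  0.97 -0.01]
31.1 26.28 act 29.8 0.026 push 9.23 fn 0.65 fz 7.6 M [-0.04  1.07  0.03]
31.4 26.36 act 29.86 0.026 push 9.57 fn 1.22 fz 7.65 M [-0.02  1.24  0.  ]
31.7 26.44 act 29.92 0.026 push 10.61 fn 0.73 fz 7.6 M [0.01 1.33 0.02]
32.0 26.52 act 29.95 0.026 push 11.73 fn 1.74 fz 7.93 M [-0.02  1.47  0.03]
('t', 27.25, 'p', array([ 0.5255, -0.3394,  0.026 ]), 'gap', 0.018, 'ff', 30.0)
```

Run:
```python
from h import *
f0=np.load('f0.npy'); g=C-.105*CE; s,z=np.load('sz.npy')
for _ in range(5):
    hold(.25); f=ft(3)-f0; print('push',(-f[:3]@CE).round(2),'fz',f[2].round(2))
for s2,v in ((.030,.01),(.027,.02),(0.,.06)):
    p=g+s2*CE; move_l([p[0],p[1],z],v); f=ft(3)-f0; print(s2,(-f[:3]@CE).round(2),f[2].round(2))
p=g-.01*CE; move_l([p[0],p[1],.05],.06); move_l([p[0],p[1],.13],.12); hold(.2); print(st(),ft()-f0)
w=snap('wrist','w5'); cv2.imwrite('pics/w5c.png',w['frame'][:300])
for v in range(0,60,6): print(v,*[bydepth(w,u,v).round(4) for u in (180,210,330)])
```

```text
push 10.85 fz 8.28
push 12.05 fz 7.65
push 11.35 fz 7.8
push 11.36 fz 7.64
push 11.56 fz 7.84
0.03 4.21 3.48
0.027 -0.41 0.87
0.0 0.07 -0.42
('t', 31.74, 'p', array([ 0.4852, -0.3412,  0.1287]), 'gap', 0.0179, 'ff', 30.0) [ 9.19056106e-02  3.11110330e-01 -3.71714285e-01 -1.30127634e-04
  2.64382867e-02 -1.52024222e-02]
0 [ 0.5975 -0.2992  0.1104] [ 0.5984 -0.3126  0.1097] [ 0.6013 -0.3667  0.1101]
6 [ 0.5972 -0.297   0.1007] [ 0.598  -0.3113  0.1007] [ 0.6016 -0.3688  0.0991]
12 [ 0.5972 -0.2943  0.0886] [ 0.5979 -0.3097  0.089 ] [ 0.6015 -0.3709  0.0882]
18 [ 0.5968 -0.2916  0.0765] [ 0.5978 -0.3078  0.0757] [ 0.6018 -0.3736  0.0741]
24 [ 0.5986 -0.2856  0.05  ] [ 0.5976 -0.3057  0.0609] [ 0.6019 -0.3766  0.0588]
30 [ 0.5952 -0.2856  0.0501] [ 0.5975 -0.3031  0.0423] [ 0.6022 -0.3802  0.0404]
36 [ 0.5915 -0.2859  0.0516] [ 0.5972 -0.3002  0.0218] [ 0.602  -0.3839  0.021 ]
42 [ 0.588  -0.286   0.0519] [ 0.5944 -0.2992  0.0145] [ 0.5993 -0.3857  0.0135]
48 [ 0.5843 -0.2863  0.0532] [ 0.5903 -0.2992  0.0144] [ 0.5951 -0.3859  0.0147]
54 [ 0.5807 -0.2866  0.0546] [ 0.5864 -0.2992  0.0135] [ 0.5912 -0.3865  0.0139]
```

View pics/w5c.png

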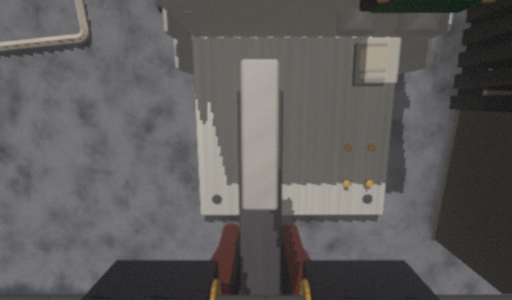

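The panel is now square: its inner-face depth gives constant x from z = 0.02 to 0.11. The square is still straight in the grip, and nothing else has been disturbed. I'll return it to the pad.

Run:
```python
from h import *
f0=np.load('f0.npy'); p=[.487,-.0866]
move_to([*p,.13],q(-.19)); move_l([*p,.03],.1); hold(.1); move_l([*p,.0185],.03); f0=f0; z=.0185
while z>.011:
    f=ft(3)-f0; 
    if f[2]>1.5: break
    z-=.0005; move_l([*p,z],.01)
print(z,f.round(2),st())
gripper_open(); hold(.3); print(st()); move_l([*p,.10],.1); move_l([.43,-.0866,.28],.2); hold(.2)
w=snap('wrist','w6'); cv2.imwrite('pics/w6c.png',cv2.resize(w['frame'][:200,120:400],None,fx=2.5,fy=2.5)); print(st())
```

```text
0.015499999999999996 [-2.63  0.6   4.31  0.13  0.34 -0.02] ('t', 36.49, 'p', array([ 0.4871, -0.0866,  0.016 ]), 'gap', 0.0179, 'ff', 30.0)
('t', 37.95, 'p', array([ 0.487 , -0.0866,  0.0155]), 'gap', 0.0876, 'ff', 0.0)
('t', 40.28, 'p', array([ 0.4299, -0.0865,  0.279 ]), 'gap', 0.0877, 'ff', 0.0)
```

View pics/w6c.png

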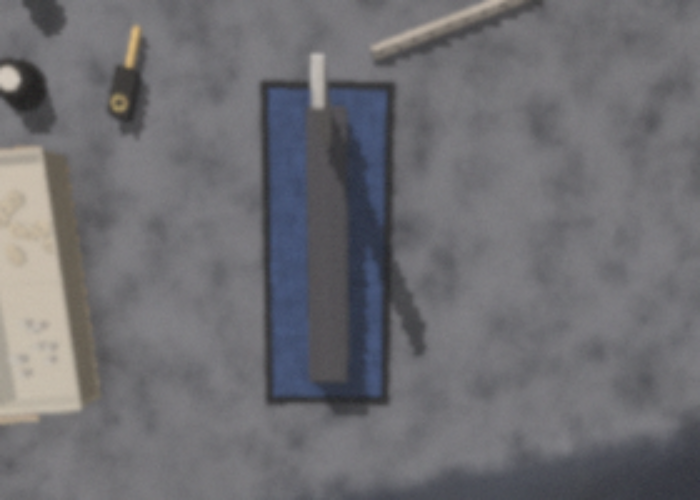

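The square stands in the middle of the pad at (328,245), aligned with it and released.

```bash
python3 -c "
from bench import *
print(job_done())"
```

```text
the job is handed in; nothing more can be done
None
```

I handed the job in: the square was pressed home at about 11–12 N for over a second, the panel measured square after I drew it away, and the square stands released mid-pad; no verdict was returned.

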